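Check the tape gauge and cap the blue pipe stub

TASK

Check the sprung tape gauge: draw its red grip out level with the green marker, hold it there for half a second, then guide it all the way home without letting it snap back. Only then set the loose round cover on the blue pipe stub (not the bare steel one), seated and level, having moved the flat file from its rim to lie lengthwise on the cork mat. Lower file and cover rather than dropping them, leave the spray can, jar, hammer and magnet where they are, and do not knock the tacked upright plate.

Things in the scene. Friction and masses are not known exactly. Their poses are not given: they have to be found in the camera images.
- tape: yellow tape gauge case 100 x 42 x 70 mm (x, y, high) fixed to the bench, with a 34 mm long, 28 mm high black foot behind it (+x) and a flat aluminium rule 54 mm wide and 4 mm thick running out 225 mm to -x from the origin. Origin: underside of the case's centre. The blade pulls out along the case's own -x.
- blade (a joint): how far the blade is drawn out of the case, m: 0 = fully home (grip's centre 95 mm in front of the case's origin, 45 mm from the case's front), at most 0.125. Spring pull about 2 N when home, rising to about 7 N at 0.11. Let go when out, it snaps back.
- blade_grip (a point): point on the vertical axis of the red grip post at the blade's end, 43 mm above the bench, a good place to pinch. The post is 14 mm thick along the pull (x of the case) and 24 mm wide across it, from 7 to 57 mm above the bench, with a white line round its middle.
- mark: green marker, 12 x 30 x 8 mm (x, y, high), fixed beside the rule on the case's -y side, axes parallel to the case's, with a white line along y across its middle. Origin: centre of its underside, 44 mm to the side of the pull line. The grip is level with it when both centres have the same x along the pull: 50 to 105 mm of pull, depending on the start.
- cover: loose cover, about 0.35 kg: aluminium disc 94 mm across, 6 mm thick; under it a centred boss 71 mm across, 8 mm deep; above it an orange strap handle. Starts lying on its boss on the bench. Origin: centre of the boss's underside. Handle bar 60 mm long (cover's y), 12 mm thick (x), 38 to 52 mm above the origin, on two end posts; pinch it across x about 45 mm above the origin.
- pipe_blue: blue pipe stub, upright and open at the top, fixed to the bench by a steel flange 120 mm across and 8 mm thick: outside 90 mm, bore 80 mm, rim 90 mm above the bench. Origin: centre of its underside. The cover belongs on this one; seated, the cover's origin is 82 mm above this origin.
- pipe_plain: bare grey steel pipe stub of the same shape and size as the blue one; stays open. It may stand at either of the two pipe places. Origin: centre of its underside.
- file: loose flat file, about 0.15 kg, 160 mm long (its x), 22 mm wide (y), flat underside: dark steel blade 10 mm thick at +x, wooden handle 14 mm thick at -x, meeting 10 mm to the -x side of the middle. Starts lying across the rim of the blue pipe, in any direction. Origin: middle of its underside, about its balance point; pinch it here across y.
- mat: cork mat fixed to the bench, 100 x 200 mm (x, y), 4 mm thick, where the file belongs, along the mat's y. Origin: centre of its underside.
- plate: grey upright steel plate tacked to the bench, 140 mm long (its x), 8 mm thick (its y), 200 mm high, on a foot 50 mm wide with two low gussets. Origin: centre of its underside. Must not be knocked.
- can: loose red spray can with a white cap, 54 mm across, 160 mm high. Origin: centre of its underside. Bystander.
- jar: loose copper-brown jar with a white cap, 64 mm across, 110 mm high. Origin: centre of its underside. Bystander.
- hammer: loose hammer lying on the bench, 240 mm long along its x, head at +x. Bystander.
- magnet: loose flat red magnet block, 50 x 50 x 18 mm. Origin: centre of its underside. Bystander.

How it is judged:
By the outcome, as a careful person would: the job done as asked, in the order asked, and still so for the second after the job is handed in, with the robot touching nothing.
It also fails if it takes over 72 s, if anything falls off the work surface, if the arm or the gripper's body presses on something with over 40 N, if the wrist force passes 120 N, or if a joint passes its speed limit or range.

ROBOT

A 7-joint arm with a two-finger parallel gripper is mounted at the origin on the work surface. World frame = base frame: x ahead of the robot, y to its left, z up, the work surface at z = 0. Lengths are in m, angles in rad, forces in N, time in s.
With the tool pointing down it reaches from about 0.4 to 0.85 m from the base axis. Payload 10.4 kg.
Tool frame: the origin (TCP) lies at the very end of the fingers, on their centre line; the grasp point (between the pads) lies 19 mm behind it; z points along the fingers, y is the line along which they close (so a half turn about z gives the same grasp; the last joint's range is limited). The gripper opens to 87 mm and grips with 3 to 60 N. Pads are 19 mm wide; open, the fingers measure 117 mm over their backs; the gripper's body (75 mm by 190 mm) begins 51 mm behind the grasp point.
Start: joints at [-1.196, 0.332, -0.065, 1.46, 0.022, 1.35, -0.088], TCP at [0.242, 0.576, 0.195] pointing down, gripper open.
Joint ranges: [-2.6, 2.6], [-0.5, 2.12], [-1.47, 1.34], [0.16, 2.42], [-1.27, 4.41], [0.06, 2.06], [-2.6, 2.6]. Speed limits (rad/s): [2.22, 2.22, 2.79, 2.79, 3.14, 3.14, 3.14].

INTERFACE

Orientations are given as a unit quaternion [x, y, z, w].
In Python, from bench import r gives the robot as it stands.
- The arm moves only by the shell command python3 -m crank 'ROWS' [FORCE]. ROWS is JSON, a list that holds one entry, the list of rows, each a list of 5 numbers: the shift along the tool's x, y, z in mm, then the turn about the tool's z in degrees, then the opening, from -1 (shut) to 1 (fully open). A call has 1 to 20 rows; each row is the pose to reach, as a shift and turn from the pose commanded when the call began, along the tool's axes at that moment; what a row does not reach only later rows make up. A row lasts 1/10 s, in which the tool goes at most 50 mm and 8.59 degrees, less where a joint would pass 70% of its speed; a pose out of reach is approached as far as the arm can. A call with a gripper value outside its range is refused whole. The fingers move at their own pace and stop on an object; FORCE is the grip in N (left out, the last holds). Time passes only in rows, so rows that repeat a pose let the fingers close. It gives the time, the measured TCP pose, the force, the opening and the grip force at its end, in the units of the state.
- r.read_state(): the state, without advancing time (a new reading comes with each control period).
- r.camera(name): name is "side" or "top"; returns a dict with "image" (420x560x3 uint8, red, green, blue), "vfov" (degrees; the focal length in pixels is half the picture's height over the tangent of half this angle, whatever the lens; pixels are square), "cx", "cy" (the principal point, pixels), "k1" (the pictures are not rectified: a ray, as slopes to the right and down, at radius r is drawn at 1 + k1 r^2 times it, then the intrinsics apply), "eye" and "attitude" of the camera in the world. Camera axes: x right, y down, z forward; pixel columns grow to the right and rows downward; lengths in m; the calibration is good to about 2 mm. A picture is of the moment at which its call begins. There is no depth.
- r.close_job(): hands the job in; it is judged then, once.
The state is a dict: "time": time; "joint_positions": joint angles; "joint_vel": joint speeds; "joint_torque": joint torques, N m; "ee_pos": TCP position; "eef_rot": TCP orientation; "ft_force": force on the tool from outside, world axes, zero at the start; "torque": the same for the moment, N m; "width": finger opening in m; "grip_force": force on a finger pad.
Only numpy, scipy, OpenCV 4.12 (cv2) and the standard library are available. Lean on these libraries where they do the work, as an engineer would, in place of code of your own. Each camera call takes 0.05 s, during which the arm holds its last target. There are 200 camera calls.

## Working session

There is one attempt and no reset: what is moved stays moved. The work goes in short steps, Python scripts to look and compute and a shell command to move; the robot and the scene stay as the last step left them, time stands still between calls to the robot, and variables do not carry over. Pictures are saved under pics/ and viewed, at most 10 in all, crops included, and the job is handed in when it is done.

```bash
mkdir -p pics; ls; cat > h.py <<'E'
import numpy as np, cv2
from bench import r
from scipy.spatial.transform import Rotation as R
def shot(n,f):
    c=r.camera(n); cv2.imwrite(f'pics/{f}.png',c['image'][:,:,::-1]); np.save(f'pics/{f}.npy',c,allow_pickle=True); return c
def load(f): return np.load(f'pics/{f}.npy',allow_pickle=True).item()
def ray(c,u,v):
    f=c['image'].shape[0]/2/np.tan(np.radians(c['vfov'])/2)
    K=np.array([[f,0,c['cx']],[0,f,c['cy']],[0,0,1]])
    p=cv2.undistortPoints(np.array([[[u,v]]],float),K,np.array([c['k1'],0,0,0,0.]))[0,0]
    return att(c)@np.array([p[0],p[1],1])
def att(c):
    a=np.array(c['attitude'],float)
    return R.from_quat(a).as_matrix() if a.size==4 else a.reshape(3,3)
def onz(c,u,v,z):
    d=ray(c,u,v); e=np.array(c['eye']); return (e+d*(z-e[2])/d[2])
def proj(c,P):
    f=c['image'].shape[0]/2/np.tan(np.radians(c['vfov'])/2)
    q=att(c).T@(np.array(P)-c['eye']); p=q[:2]/q[2]; p=p*(1+c['k1']*(p@p)); return p*f+[c['cx'],c['cy']]
E
python3 - <<'E'
from h import *
for n in('top','side'):
    c=shot(n,n+'0'); print({k:v for k,v in c.items() if k!='image'}, ray(c,280,210))
print(r.read_state())
E
```

```text
pics
{'vfov': 44.65100515262184, 'cx': 283.8989673876978, 'cy': 205.48521433932325, 'k1': -0.09750320868499913, 'eye': array([3.19915953e-01, 6.97399422e-04, 1.40075415e+00]), 'attitude': array([-0.70258303,  0.7078529 , -0.05446967,  0.04852234])} [ 0.13655885 -0.00124692 -0.99069985]
{'vfov': 52.33103600966981, 'cx': 270.6740072766584, 'cy': 207.60243343825954, 'k1': -0.04447631120504217, 'eye': array([ 0.06355196, -0.59013279,  0.59221328]), 'attitude': array([ 0.84352458, -0.27965423,  0.14654232, -0.43449412])} [ 0.50577768  0.6353637  -0.58396016]
{'time': 0.1, 'joint_positions': array([-1.19560385,  0.33276219, -0.06469328,  1.46084783,  0.0215991 ,
        1.34985025, -0.08851156]), 'joint_vel': array([-6.25247751e-04, -7.94643348e-04,  4.70272289e-04, -2.44984097e-03,
        1.32435806e-05, -5.21855278e-04, -1.31080132e-03]), 'joint_torque': array([ 2.33560422e-04, -6.24541926e+01,  2.38630828e-02, -3.90718532e+01,
       -6.13969518e-02,  3.64821951e-02,  4.40275358e-05]), 'ee_pos': array([0.24198347, 0.57586779, 0.19426705]), 'eef_rot': array([ 1.97586969e-01,  9.80285186e-01, -5.79267399e-04, -8.97650104e-05]), 'ft_force': array([ 0.89592244, -0.15412307, -1.21540317]), 'torque': array([0.00864823, 0.02792022, 0.00547973]), 'grip_force': 0.0, 'width': 0.08687092985844636}
```

View pics/top0.png

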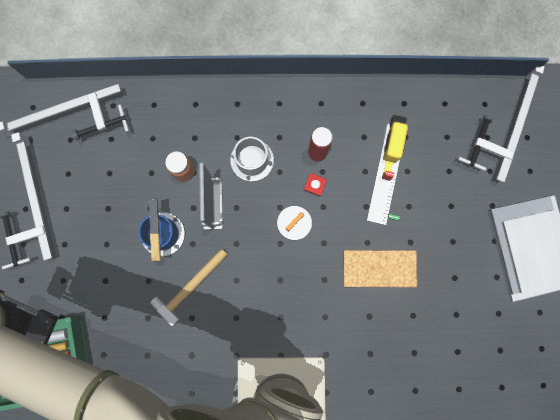

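View pics/side0.png

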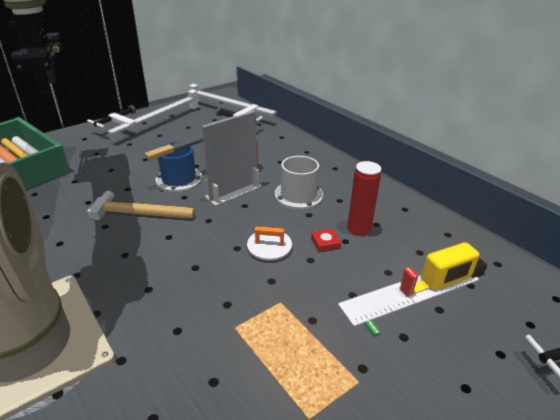

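Top view: grip at about (389,172), green mark (394,217), cover (294,222), blue pipe with file (158,233), mat (380,268), plate (210,197), plain pipe (252,157). The side view agrees: blue pipe (178,165), cover (270,243), grip (409,282).

```bash
cat > m.py <<'E'
from h import *
def mask(c,lo,hi,box,n=1):
    hsv=cv2.cvtColor(c['image'],cv2.COLOR_RGB2HSV); m=cv2.inRange(hsv,np.array(lo),np.array(hi))
    b=np.zeros_like(m); x0,y0,x1,y1=box; b[y0:y1,x0:x1]=m[y0:y1,x0:x1]
    cs,_=cv2.findContours(b,cv2.RETR_EXTERNAL,cv2.CHAIN_APPROX_NONE)
    return max(cs,key=cv2.contourArea)
def poly(c,ct,z): return np.array([onz(c,*p,z)[:2] for p in ct[:,0,:]])*1000
def rect(P):
    (cx,cy),(w,h),a=cv2.minAreaRect(P.astype(np.float32))
    if w<h: w,h,a=h,w,a+90
    return f'c=({cx:.1f},{cy:.1f}) {w:.1f}x{h:.1f} long-axis {a%180:.1f}deg'
E
cat > a.py <<'E'
from m import *
c=load('top0')
S={'yellow':((22,150,120),(35,255,255),(370,100,420,170),.07),
'rule':((0,0,140),(180,70,255),(360,110,400,230),.004),
'green':((40,100,60),(85,255,255),(380,205,410,230),.008),
'grip':((170,120,80),(180,255,255),(378,155,400,190),.057),
'mat':((8,80,90),(25,255,255),(335,240,425,295),.004),
'cover':((0,0,120),(180,60,255),(270,200,320,245),.014),
'bar':((4,150,120),(16,255,255),(275,205,315,240),.052),
'blue':((100,120,30),(125,255,255),(130,205,190,260),.09),
'fwood':((10,80,100),(28,255,255),(140,225,170,265),.104),
'flange':((0,0,110),(180,60,255),(160,210,190,255),.008),
'plain':((0,0,90),(180,60,255),(225,130,280,185),.008),
'jar':((0,0,140),(180,70,255),(160,145,195,180),.11),
'can':((0,0,150),(180,70,255),(305,122,335,145),.16),
}
for k,(lo,hi,b,z) in S.items():
    try:
        ct=mask(c,lo,hi,b); print(k,len(ct),rect(poly(c,ct,z)))
    except Exception as e: print(k,e)
img=c['image'][:,:,::-1]
a=cv2.resize(img[190:270,125:235],None,fx=5,fy=5,interpolation=cv2.INTER_CUBIC)
b=cv2.resize(img[110:230,365:415],None,fx=4,fy=3.3333,interpolation=cv2.INTER_CUBIC)
cv2.imwrite('pics/crop1.png',np.hstack([a,b]))
E
python3 a.py
```

```text
yellow 161 c=(692.2,-318.3) 99.5x41.0 long-axis 166.5deg
rule 274 c=(615.2,-300.1) 287.7x57.2 long-axis 166.3deg
green 18 c=(487.4,-314.1) 25.5x3.4 long-axis 75.4deg
grip max() iterable argument is empty
mat 214 c=(350.9,-273.4) 199.3x98.2 long-axis 89.2deg
cover 279 c=(478.1,-40.7) 134.6x120.9 long-axis 89.6deg
bar 3 c=(456.2,-17.9) 2.7x2.6 long-axis 179.5deg
blue 78 c=(448.5,295.0) 83.2x33.9 long-axis 1.5deg
fwood 65 c=(405.8,318.2) 68.1x22.4 long-axis 5.4deg
flange 168 c=(453.1,288.8) 122.2x80.5 long-axis 1.0deg
plain 220 c=(662.7,76.9) 155.1x152.4 long-axis 179.6deg
jar 61 c=(626.7,269.2) 56.2x54.9 long-axis 1.3deg
can 55 c=(679.0,-107.5) 50.4x44.2 long-axis 89.8deg
```

View pics/crop1.png

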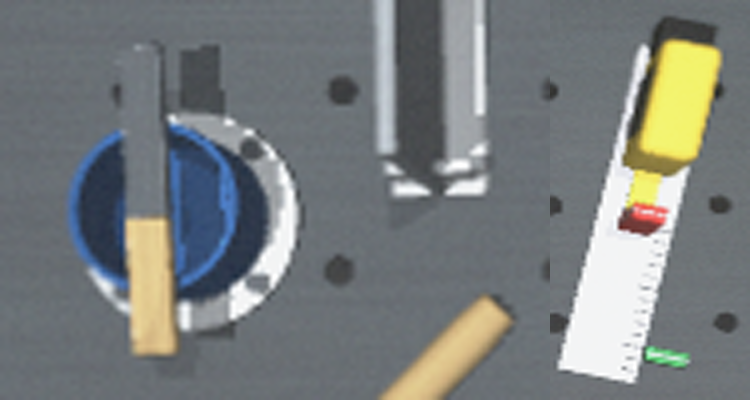

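```bash
cat > b.py <<'E'
from m import *
c=load('top0'); im=c['image']; hsv=cv2.cvtColor(im,cv2.COLOR_RGB2HSV)
for (u,v) in [(140,240),(160,228),(178,236),(168,213),(294,208),(305,225),(388,173),(391,172),(393,217),(296,221),(153,215),(390,163)]: print((u,v),hsv[v,u])
def go(c,k,lo,hi,b,z):
    try: ct=mask(c,lo,hi,b); P=poly(c,ct,z); print(k,len(ct),rect(P),'circ',np.round(cv2.minEnclosingCircle(P.astype(np.float32)),1) if 0 else [np.round(q,1) for q in cv2.minEnclosingCircle(P.astype(np.float32))], 'px',ct[:,0].min(0),ct[:,0].max(0))
    except Exception as e: print(k,e)
go(c,'green',(40,60,60),(90,255,255),(380,205,410,230),.008)
go(c,'grip',(0,120,150),(6,255,255),(378,160,400,185),.057)
go(c,'gripB',(174,120,60),(180,255,255),(378,160,400,185),.057)
go(c,'cover',(0,0,170),(180,60,255),(270,200,320,245),.014)
go(c,'bar',(4,120,100),(20,255,255),(280,205,310,240),.052)
go(c,'blueB',(100,140,110),(115,255,255),(130,205,190,260),.09)
s=load('side0')
print('side')
go(s,'green',(40,60,60),(90,255,255),(360,310,385,340),.004)
go(s,'grip',(170,100,60),(180,255,255),(395,260,420,300),.057)
go(s,'cover',(0,0,150),(180,60,255),(240,225,300,262),.014)
go(s,'bar',(2,120,100),(20,255,255),(245,220,295,255),.052)
go(s,'fwood',(10,80,80),(28,255,255),(140,140,178,165),.104)
go(s,'mat',(8,80,90),(25,255,255),(230,300,360,415),.004)
go(s,'rule',(0,0,150),(180,70,255),(330,270,480,325),.004)
E
python3 b.py
```

```text
(140, 240) [109  83 145]
(160, 228) [108 147 161]
(178, 236) [106  42 114]
(168, 213) [107  12 147]
(294, 208) [105   2 245]
(305, 225) [105   2 245]
(388, 173) [179  26 242]
(391, 172) [  4 143 237]
(393, 217) [ 69  87 205]
(296, 221) [ 17 151 242]
(153, 215) [112  22 128]
(390, 163) [ 28 146 243]
green 26 c=(491.0,-314.4) 30.1x12.1 long-axis 78.2deg circ [array([ 491.5, -314.3]), np.float64(15.5)] px [388 214] [399 219]
grip 16 c=(598.6,-294.6) 20.4x5.3 long-axis 71.0deg circ [array([ 596.9, -294. ]), np.float64(10.2)] px [385 174] [392 177]
gripB max() iterable argument is empty
cover 97 c=(476.6,-39.1) 92.9x90.6 long-axis 89.6deg circ [array([476.5, -39.3]), np.float64(47.7)] px [277 206] [311 239]
bar 36 c=(476.1,-39.3) 58.6x9.4 long-axis 134.7deg circ [array([476.1, -39.3]), np.float64(29.7)] px [286 212] [303 230]
blueB 125 c=(450.6,294.7) 81.0x33.6 long-axis 5.2deg circ [array([449.4, 308.1]), np.float64(40.5)] px [159 215] [172 246]
side
green 38 c=(489.2,-316.4) 32.0x16.4 long-axis 74.7deg circ [array([ 489.2, -316.4]), np.float64(16.3)] px [365 320] [380 335]
grip 1 c=(608.5,-288.9) 0.0x0.0 long-axis 0.0deg circ [array([ 608.5, -288.9]), np.float64(0.0)] px [410 267] [410 267]
cover 127 c=(469.5,-46.1) 92.7x79.8 long-axis 143.5deg circ [array([473.2, -41.1]), np.float64(48.2)] px [247 233] [291 258]
bar 100 c=(461.2,-56.1) 62.3x51.0 long-axis 136.1deg circ [array([461.9, -56.5]), np.float64(39.3)] px [255 226] [284 244]
fwood 62 c=(400.0,306.0) 76.5x41.5 long-axis 3.4deg circ [array([399.4, 305.2]), np.float64(40.6)] px [145 145] [173 159]
mat 269 c=(346.9,-274.5) 200.8x100.9 long-axis 89.3deg circ [array([ 347.5, -274.6]), np.float64(109.9)] px [235 303] [358 414]
rule 306 c=(610.5,-304.9) 286.5x66.3 long-axis 166.5deg circ [array([ 611.7, -301.2]), np.float64(145.3)] px [338 277] [478 324]
```

```bash
cat > go.py <<'E'
# usage: go.py x y z [yaw of tool y, deg]  -> shift in tool axes (mm), turn (deg)
import sys; from h import *
s=r.read_state(); Q=R.from_quat(s['eef_rot']).as_matrix(); p=np.array(s['ee_pos'])*1e3
yaw=np.degrees(np.arctan2(Q[1,1],Q[0,1]))
print('t',round(s['time'],2),'tcp',p.round(1),'yaw',round(yaw,1),'w',round(s['width']*1e3,1),'grip',round(s['grip_force'],1),'F',np.round(s['ft_force'],1),'j7',round(s['joint_positions'][6],2))
a=[float(x) for x in sys.argv[1:]]
if a:
    print('shift',(Q.T@(np.array(a[:3])-p)).round(1))
    if len(a)>3: d=-(a[3]-yaw); d=(d+90)%180-90; print('turn',round(d,1),'or',round(d-180*np.sign(d),1))
E
python3 go.py 599.9 -296.2 300 -13.5; python3 go.py 599.9 -296.2 24 -13.5
```

```text
t 0.1 tcp [242.  575.9 194.3] yaw 67.2 w 86.9 grip 0.0 F [ 0.9 -0.2 -1.2] j7 -0.09
shift [-667.8 -665.4 -104.9]
turn 80.7 or -99.3
t 0.1 tcp [242.  575.9 194.3] yaw 67.2 w 86.9 grip 0.0 F [ 0.9 -0.2 -1.2] j7 -0.09
shift [-667.8 -665.1  171.1]
turn 80.7 or -99.3
```

```bash
python3 -m crank '[[[0,0,-50,0,-0.08],[0,0,-100,0,-0.08],[-660,-660,-104,80.7,-0.08],[-667.8,-665.4,-105,80.7,-0.08],[-667.8,-665.4,-105,80.7,-0.08],[-667.8,-665.4,-105,80.7,-0.08],[-667.8,-665.4,-105,80.7,-0.08],[-667.8,-665.4,-105,80.7,-0.08],[-667.8,-665.4,-105,80.7,-0.08],[-667.8,-665.4,-105,80.7,-0.08],[-667.8,-665.4,-105,80.7,-0.08],[-667.8,-665.4,-105,80.7,-0.08],[-667.8,-665.4,-105,80.7,-0.08],[-667.8,-665.4,-105,80.7,-0.08],[-667.8,-665.4,-105,80.7,-0.08],[-667.8,-665.4,-105,80.7,-0.08],[-667.8,-665.4,-105,80.7,-0.08],[-667.8,-665.4,-105,80.7,-0.08],[-667.8,-665.4,-105,80.7,-0.08],[-667.8,-665.4,-105,80.7,-0.08]]]'; python3 go.py 599.9 -296.2 110 -13.5
```

```text
time: 2.1
ee_pos: [0.5845, -0.2577, 0.2993]
eef_rot: [0.785, 0.62, -0.0, -0.0]
ft_force: [0.8, 0.1, 0.4]
width: 0.0405
grip_force: 0.0
t 2.1 tcp [ 584.5 -257.7  299.3] yaw -13.4 w 40.5 grip 0.0 F [0.8 0.1 0.4] j7 0.31
shift [-33.9  23.9 189.3]
turn 0.1 or -179.9
```

```bash
python3 -m crank '[[[-33.9,23.9,50,0,-0.08],[-33.9,23.9,100,0,-0.08],[-33.9,23.9,150,0,-0.08],[-33.9,23.9,200,0,-0.08],[-33.9,23.9,219,0,-0.08],[-33.9,23.9,219,0,-0.08],[-33.9,23.9,219,0,-0.08]]]'; python3 go.py 599.9 -296.2 24 -13.5; python3 - <<'E'
from h import *
s=shot('side','side1'); im=s['image'][:,:,::-1]
for P in ([.5999,-.2962,.057],[.5999,-.2962,.007]): print(proj(s,P).round(1))
cv2.imwrite('pics/crop2.png',cv2.resize(im[180:340,330:490],None,fx=3.5,fy=3.5,interpolation=cv2.INTER_CUBIC))
E
```

```text
time: 2.8
ee_pos: [0.5993, -0.2951, 0.0815]
eef_rot: [0.785, 0.619, -0.0, 0.0]
ft_force: [-0.7, 0.3, 1.4]
width: 0.04
grip_force: 0.0
t 2.8 tcp [ 599.3 -295.1   81.5] yaw -13.5 w 40.0 grip 0.0 F [-0.7  0.3  1.4] j7 0.43
shift [-0.9  0.9 57.5]
turn 0.0 or -180.0
[410.2 271.2]
[405.  290.7]
```

View pics/crop2.png

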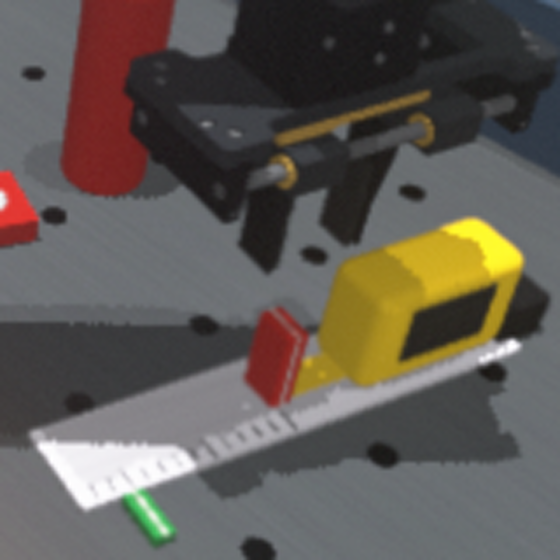

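The gripper straddles the red post (crop ≈ (280,318)), in front of the case and clear of it. Descend and pinch.

```bash
python3 -m crank '[[[-0.9,0.9,30,0,-0.08],[-0.9,0.9,50,0,-0.08],[-0.9,0.9,57,0,-0.08],[-0.9,0.9,57,0,-0.08],[-0.9,0.9,57,0,-1],[-0.9,0.9,57,0,-1],[-0.9,0.9,57,0,-1],[-0.9,0.9,57,0,-1],[-0.9,0.9,57,0,-1]]]' 30; python3 go.py 501.3 -272 24
```

```text
time: 3.75
ee_pos: [0.6005, -0.2962, 0.0243]
eef_rot: [0.785, 0.619, 0.0, 0.001]
ft_force: [2.0, -0.6, 1.1]
width: 0.0133
grip_force: 30.0
t 3.75 tcp [ 600.5 -296.2   24.3] yaw -13.5 w 13.3 grip 30.0 F [ 2.  -0.6  1.1] j7 0.46
shift [   0.4 -102.1    0.2]
```

```bash
python3 -m crank '[[[0,-10,0,0,-1],[0,-20,0,0,-1],[0,-30,0,0,-1],[0,-40,0,0,-1],[0,-50,0,0,-1],[0,-60,0,0,-1],[0,-70,0,0,-1],[0,-80,0,0,-1],[0,-87,0,0,-1],[0,-93,0,0,-1],[0,-97,0,0,-1],[0,-100,0,0,-1],[0,-101,0,0,-1],[0,-101,0,0,-1]]]'; python3 go.py 501.3 -272 24; python3 - <<'E'
from m import *
s=shot('side','side2'); im=s['image'][:,:,::-1]; shot('top','top2')
p=r.read_state()['ee_pos']*1000; d=np.array([-.972,.233])
print('grip along',(p[:2]-[692.2,-318.3])@d)
ct=mask(s,(40,60,60),(90,255,255),(355,305,390,345)); P=poly(s,ct,.004); print(rect(P), 'along', ((P-[692.2,-318.3])@d).min(),((P-[692.2,-318.3])@d).max())
cv2.imwrite('pics/crop3.png',cv2.resize(im[250:350,330:460],None,fx=5,fy=5,interpolation=cv2.INTER_CUBIC))
E
```

```text
time: 5.15
ee_pos: [0.5023, -0.2719, 0.0242]
eef_rot: [0.785, 0.619, 0.001, 0.001]
ft_force: [6.1, 0.8, 4.5]
width: 0.0134
grip_force: 30.0
t 5.15 tcp [ 502.3 -271.9   24.2] yaw -13.5 w 13.4 grip 30.0 F [6.1 0.8 4.5] j7 0.47
shift [-0.3 -0.9  0.2]
grip along 195.34080310367779
c=(489.2,-316.3) 32.0x16.9 long-axis 76.2deg along 189.3832678243783 206.34944386790215
```

View pics/crop3.png

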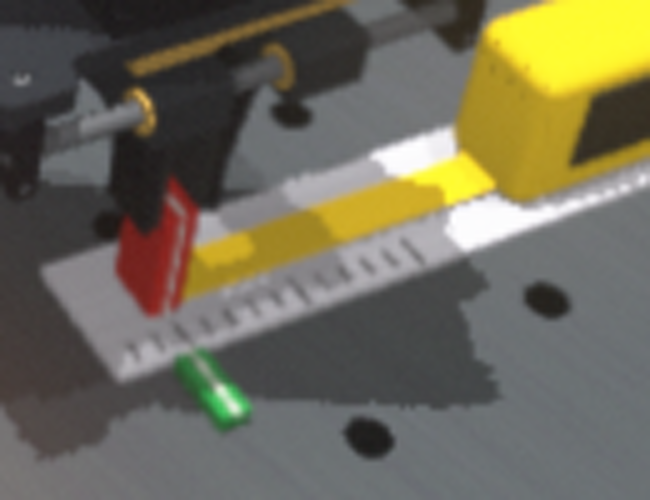

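Post's white line runs from about (186,195) to (168,305) in the crop; the marker's white line from (197,352) to (241,410). Compare both along the pull.

```bash
python3 - <<'E'
from m import *
s=load('side2'); d=np.array([-.972,.233]); n=np.array([.233,.972]); o=np.array([.6922,-.3183])
g=s['image'].min(2).astype(int); e=np.array(s['eye'])
hsv=cv2.cvtColor(s['image'],cv2.COLOR_RGB2HSV)
def plane(u,v,lat):
    D=ray(s,u,v); t=(lat-(e[:2]-o)@n)/(D[:2]@n); P=e+D*t; return P
for v in range(286,313): # post line: max min-channel between red pixels
    row=g[v,355:372]; u=355+int(row[:17].argmax()); w=row-np.median(row); 
    P=plane(u,v,-.012); print(v,u,row.max(),'along',round((P[:2]-o)@d*1e3,1),'z',round(P[2]*1e3,1))
print('marker')
for v in range(321,336):
    m=np.where((hsv[v,360:385,0]>40)&(hsv[v,360:385,0]<90)&(hsv[v,360:385,1]>50))[0]+360
    if len(m)<2: continue
    row=g[v,m.min():m.max()+1]; u=m.min()+row.argmax(); P=onz(s,u,v,.008); print(v,u,row.max(),m.min(),m.max(),'along',round((P[:2]-o)@d*1e3,1),'lat',round((P[:2]-o)@n*1e3,1))
E
```

```text
286 370 39 along 191.4 z 70.3
287 362 39 along 208.0 z 74.7
288 363 51 along 205.5 z 71.3
289 364 81 along 203.0 z 67.9
290 364 104 along 202.6 z 65.3
291 365 102 along 200.1 z 61.8
292 371 121 along 186.6 z 53.8
293 371 168 along 186.2 z 51.1
294 371 173 along 185.7 z 48.5
295 371 171 along 185.3 z 45.8
296 371 169 along 184.8 z 43.1
297 370 168 along 186.6 z 41.4
298 370 150 along 186.1 z 38.7
299 369 93 along 187.9 z 36.9
300 365 93 along 196.3 z 38.1
301 365 99 along 195.8 z 35.4
302 365 104 along 195.4 z 32.7
303 365 87 along 195.0 z 29.9
304 364 83 along 196.7 z 28.2
305 364 93 along 196.3 z 25.4
306 364 101 along 195.9 z 22.7
307 364 103 along 195.4 z 19.9
308 355 98 along 214.8 z 26.0
309 371 132 along 178.7 z 7.1
310 355 134 along 214.0 z 20.5
311 355 134 along 213.6 z 17.8
312 355 136 along 213.2 z 15.0
marker
321 369 108 365 372 along 197.8 lat -34.0
322 370 124 365 373 along 197.4 lat -36.5
323 370 132 365 374 along 198.6 lat -38.3
324 371 125 365 374 along 198.3 lat -40.9
325 372 113 365 375 along 197.9 lat -43.4
326 373 132 366 376 along 197.6 lat -45.8
327 374 185 367 377 along 197.2 lat -48.3
328 374 205 368 378 along 198.4 lat -50.1
329 375 184 368 379 along 198.1 lat -52.5
330 376 196 369 379 along 197.7 lat -55.0
331 376 214 370 380 along 198.9 lat -56.7
332 377 171 371 380 along 198.6 lat -59.2
333 377 100 372 379 along 199.8 lat -60.9
334 372 76 372 379 along 208.7 lat -59.3
335 373 68 373 376 along 208.3 lat -61.7
```

```bash
python3 -m crank '[[[0,-1.7,0,0,-1],[0,-1.7,0,0,-1],[0,-1.7,0,0,-1],[0,-1.7,0,0,-1],[0,-1.7,0,0,-1],[0,-1.7,0,0,-1],[0,-1.7,0,0,-1],[0,-1.7,0,0,-1],[0,-1.7,0,0,-1],[0,-1.7,0,0,-1]]]'; python3 go.py 600.5 -296.2 24; python3 - <<'E'
from h import *
p=r.read_state()['ee_pos']*1000
print('grip along',(p[:2]-[692.2,-318.3])@np.array([-.972,.233]))
E
```

```text
time: 6.25
ee_pos: [0.5007, -0.2716, 0.0242]
eef_rot: [0.785, 0.619, 0.001, 0.001]
ft_force: [6.7, 1.0, 4.5]
width: 0.0135
grip_force: 30.0
t 6.25 tcp [ 500.7 -271.6   24.2] yaw -13.5 w 13.5 grip 30.0 F [6.7 1.  4.5] j7 0.47
shift [ -0.7 102.8   0.5]
grip along 196.9952256965155
```

```bash
python3 -m crank '[[[0,8,0,0,-1],[0,16,0,0,-1],[0,24,0,0,-1],[0,32,0,0,-1],[0,40,0,0,-1],[0,48,0,0,-1],[0,56,0,0,-1],[0,64,0,0,-1],[0,72,0,0,-1],[0,80,0,0,-1],[0,87,0,0,-1],[0,93,0,0,-1],[0,97,0,0,-1],[0,100,0,0,-1],[0,101.5,0,0,-1],[0,102.5,0,0,-1],[0,103,0,0,-1],[0,103,0,0,-1],[0,103,0,0,-1]]]'; python3 go.py 600.5 -296.2 24
```

```text
time: 8.15
ee_pos: [0.5997, -0.2961, 0.0243]
eef_rot: [0.785, 0.619, 0.0, 0.0]
ft_force: [3.3, 0.7, 6.6]
width: 0.0134
grip_force: 30.0
t 8.15 tcp [ 599.7 -296.1   24.3] yaw -13.5 w 13.4 grip 30.0 F [3.3 0.7 6.6] j7 0.46
shift [0.1 0.8 0.3]
```

```bash
python3 -m crank '[[[0,0.7,0,0,-1],[0,1.4,0,0,-1],[0,2,0,0,-1],[0,2,0,0,-1]]]'; python3 go.py 600.5 -296.2 24
```

```text
time: 8.55
ee_pos: [0.6016, -0.2965, 0.0243]
eef_rot: [0.785, 0.619, 0.0, 0.0]
ft_force: [1.8, 1.1, 6.7]
width: 0.0136
grip_force: 30.0
t 8.55 tcp [ 601.6 -296.5   24.3] yaw -13.5 w 13.6 grip 30.0 F [1.8 1.1 6.7] j7 0.46
shift [ 0.  -1.1  0.3]
```

```bash
python3 -m crank '[[[0,0.7,0,0,-1],[0,1.4,0,0,-1],[0,2,0,0,-1],[0,2,0,0,-1]]]'; python3 go.py 600.5 -296.2 24
```

```text
time: 8.95
ee_pos: [0.602, -0.2966, 0.0242]
eef_rot: [0.785, 0.619, -0.0, -0.001]
ft_force: [-3.8, 3.2, 12.4]
width: 0.0135
grip_force: 30.0
t 8.95 tcp [ 602.  -296.6   24.2] yaw -13.5 w 13.5 grip 30.0 F [-3.8  3.2 12.4] j7 0.46
shift [ 0.1 -1.6  0.2]
```

Blade is home against its stop (force reversed). Release, rise, and measure file, pipe and plate.

```bash
python3 -m crank '[[[0,-0.5,0,0,-0.5],[0,-1,0,0,-0.08],[0,-1,0,0,-0.08],[0,-1,0,0,-0.08],[0,-1,-20,0,-0.08],[0,-1,-60,0,-0.08],[0,-1,-110,0,-0.08],[0,-1,-160,0,-0.08],[0,-1,-210,0,-0.08],[0,-1,-260,0,-0.08],[0,-1,-260,0,-0.08]]]'; python3 - <<'E'
from m import *
t=shot('top','top3'); s=shot('side','side3')
hsv=cv2.cvtColor(t['image'],cv2.COLOR_RGB2HSV)
ct=mask(t,(10,80,100),(28,255,255),(140,225,170,265)); print('wood top',rect(poly(t,ct,.104)))
# file blade end (crop1 133..162, y 42) and wood end
for u,v in ((125+120/5,190+42/5),(125+160/5,190+42/5)): print('blade end',onz(t,u,v,.100)*1e3)
# flange outline: bright pixels on lower/right side, z=.008
m=cv2.inRange(hsv,np.array((0,0,165)),np.array((180,50,255))); ys,xs=np.where(m[205:262,135:190]); 
P=np.array([onz(t,x+135,y+205,.008)[:2]*1e3 for x,y in zip(xs,ys)]); print('flange circ',cv2.minEnclosingCircle(P.astype(np.float32)),len(P))
# blue rim: bright saturated blue
m=((hsv[:,:,0]>100)&(hsv[:,:,0]<118)&(hsv[:,:,1]>140)&(hsv[:,:,2]>135)).astype(np.uint8); ys,xs=np.where(m[205:262,130:192]); 
P=np.array([onz(t,x+130,y+205,.09)[:2]*1e3 for x,y in zip(xs,ys)]); h=P.astype(np.float32); print('rim hull',cv2.minEnclosingCircle(h),h.min(0),h.max(0))
for u,v in ((203,228.5),(222.5,228.5)): print('plate foot',onz(t,u,v,.006)*1e3)
for u,v in ((199.5,163),(204,163)): print('plate top far',onz(t,u,v,.2)*1e3)
# side grip position check vs. home
ct=mask(s,(0,0,0),(1,1,1),(0,0,2,2)) if 0 else None
im=s['image'][:,:,::-1]
A=cv2.resize(im[130:220,130:270],None,fx=4,fy=4,interpolation=cv2.INTER_CUBIC); B=cv2.resize(im[240:330,370:430],None,fx=4,fy=4,interpolation=cv2.INTER_CUBIC)
cv2.imwrite('pics/crop4.png',np.hstack([A,B]))
E
python3 go.py 451 322 300 94
```

```text
time: 10.05
ee_pos: [0.6044, -0.2986, 0.2912]
eef_rot: [0.785, 0.619, 0.002, 0.004]
ft_force: [-0.0, 0.2, -0.3]
width: 0.0401
grip_force: 0.0
wood top c=(405.8,318.2) 68.0x22.3 long-axis 5.2deg
blade end [531.80431576 338.01708384 100.        ]
blade end [531.64737123 317.08374779 100.        ]
flange circ ((448.3180236816406, 322.3428039550781), 60.738807678222656) 245
rim hull ((448.24859619140625, 321.7001953125), 43.4840202331543) [409.1723  280.43655] [489.61606 364.44327]
plate foot [462.39583316 210.48334036   6.        ]
plate foot [462.07331415 156.88066545   6.        ]
plate top far [600.96198235 192.22641015 200.        ]
plate top far [600.8650518  181.35145491 200.        ]
t 10.15 tcp [ 603.2 -297.2  284.6] yaw -13.5 w 40.0 grip 0.0 F [ 0.1 -0.1 -0.8] j7 0.37
shift [ 566.6 -292.5  -16. ]
turn 72.5 or -107.5
```

View pics/crop4.png

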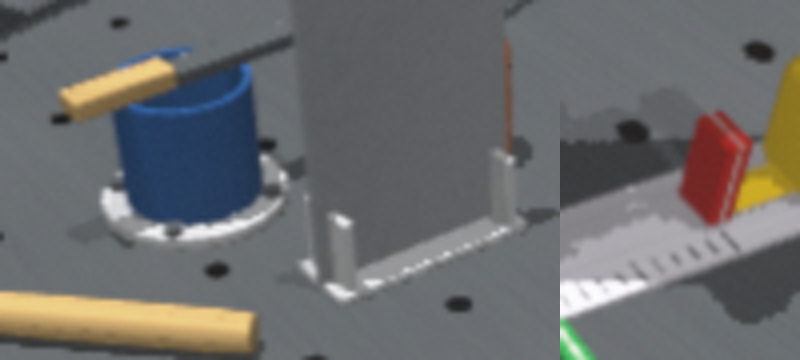

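Grip is home and upright (right panel). The file lies over the blue rim, and the plate is clear of the pipe. Pipe centre is (448,322), file origin (451,321.6), file yaw about 4.5°, and the plate sits at y≈185.

```bash
python3 -m crank '[[[0,0,-30,0,-0.08],[300,-160,-30,-50,-0.08],[566.6,-292.5,-16,-108,-0.08],[566.6,-292.5,-16,-108,-0.08],[566.6,-292.5,-16,-108,-0.08],[566.6,-292.5,-16,-108,-0.08],[566.6,-292.5,-16,-108,-0.08],[566.6,-292.5,-16,-108,-0.08],[566.6,-292.5,-16,-108,-0.08],[566.6,-292.5,-16,-108,-0.08],[566.6,-292.5,-16,-108,-0.08],[566.6,-292.5,-16,-108,-0.08],[566.6,-292.5,-16,-108,-0.08],[566.6,-292.5,-16,-108,-0.08],[566.6,-292.5,-16,-108,-0.08],[566.6,-292.5,-16,-108,-0.08],[566.6,-292.5,-16,-108,-0.08],[566.6,-292.5,-16,-108,-0.08],[566.6,-292.5,-16,-108,-0.08],[566.6,-292.5,-16,-108,-0.08]]]'; python3 go.py 451.3 321.6 92 94.5
```

```text
time: 12.15
ee_pos: [0.451, 0.3218, 0.2999]
eef_rot: [-0.039, 0.999, 0.0, 0.0]
ft_force: [0.1, 0.0, -0.3]
width: 0.0399
grip_force: 0.0
t 12.15 tcp [451.  321.8 299.9] yaw 94.4 w 39.9 grip 0.0 F [ 0.1  0.  -0.3] j7 0.97
shift [-2.000e-01 -3.000e-01  2.079e+02]
turn -0.1 or 179.9
```

```bash
python3 -m crank '[[[0,0,50,0,-0.08],[0,0,100,0,-0.08],[0,0,150,0,-0.08],[0,0,185,0,-0.08],[0,0,203,0,-0.08],[0,0,208.5,0,-0.08],[0,0,208.5,0,-0.08],[0,0,208.5,0,-1],[0,0,208.5,0,-1],[0,0,208.5,0,-1],[0,0,208.5,0,-1],[0,0,208.5,0,-1]]]' 25; python3 go.py 451.3 321.6 92 94.5
```

```text
time: 13.35
ee_pos: [0.4509, 0.3226, 0.0915]
eef_rot: [-0.039, 0.999, 0.0, 0.0]
ft_force: [0.4, 0.1, 0.0]
width: 0.008
grip_force: 0.0
t 13.35 tcp [450.9 322.6  91.5] yaw 94.5 w 8.0 grip 0.0 F [0.4 0.1 0. ] j7 1.0
shift [-0.4 -1.  -0.5]
turn 0.0 or -180.0
```

Width 8 mm, so the fingers missed. Look before doing anything else.

```bash
python3 - <<'E'
from h import *
s=shot('side','side4'); im=s['image'][:,:,::-1]; t=shot('top','top4'); jm=t['image'][:,:,::-1]
A=cv2.resize(im[90:220,120:270],None,fx=2.6,fy=2.6,interpolation=cv2.INTER_CUBIC); B=cv2.resize(jm[180:280,100:205],None,fx=3.38,fy=3.38,interpolation=cv2.INTER_CUBIC)
cv2.imwrite('pics/crop5.png',np.hstack([A,B]))
E
```

```text
(no output)
```

View pics/crop5.png

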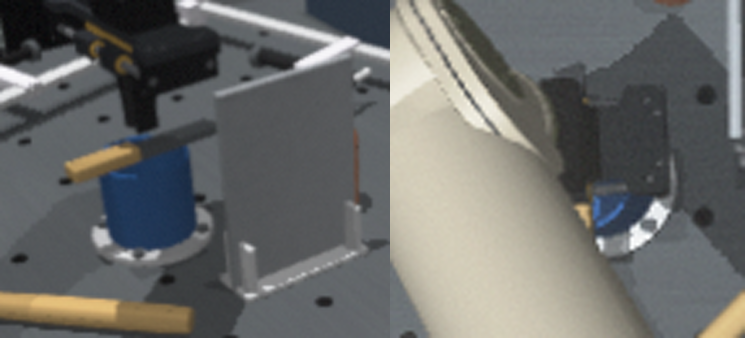

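```bash
python3 - <<'E'
from m import *
s=load('side4'); o=load('side3')
print('tcp',proj(s,[.4509,.3226,.0915]),'file origin top',proj(s,[.4513,.3216,.1]),'rim centre', proj(s,[.4483,.322,.09]))
for z in (.09,.1,.11): print(z,'blade near end', proj(s,[.531,.3275,z]), 'wood end',proj(s,[.3715,.3155,z]))
for k,c in (('before',o),('after',s)):
    ct=mask(c,(10,80,80),(28,255,255),(140,140,180,165)); print(k,rect(poly(c,ct,.104)),ct[:,0].min(0),ct[:,0].max(0))
im=s['image'][:,:,::-1]
cv2.imwrite('pics/crop6.png',cv2.resize(im[125:185,140:220],None,fx=9,fy=9,interpolation=cv2.INTER_CUBIC))
E
```

```text
tcp [175.94231082 147.82735137] file origin top [175.85501742 144.90159829] rim centre [175.18680301 148.73527155]
0.09 blade near end [202.88980217 139.16567806] wood end [147.67149943 158.58343229]
0.1 blade near end [202.56157649 135.69243254] wood end [147.01055871 154.93237694]
0.11 blade near end [202.23041856 132.18417915] wood end [146.34315498 151.24121837]
before c=(399.3,305.9) 77.9x41.5 long-axis 3.4deg [145 145] [173 159]
after c=(400.0,305.2) 76.5x39.9 long-axis 3.3deg [145 145] [173 159]
```

View pics/crop6.png

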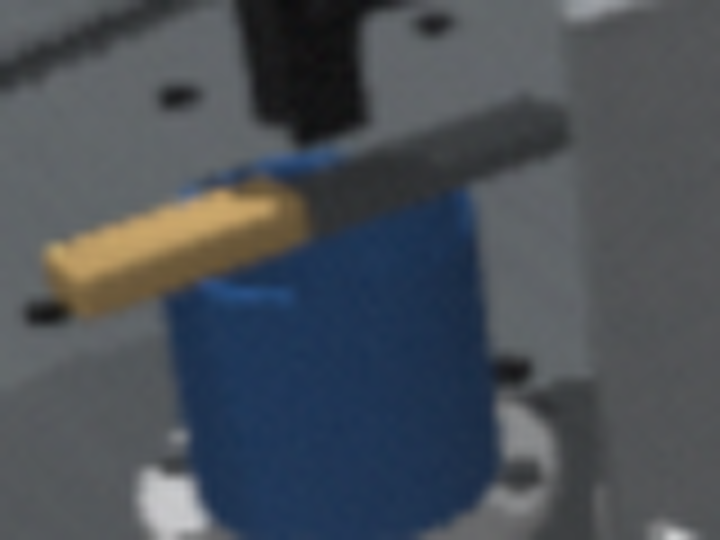

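The fingertips (crop ≈ (300,140), px (173.5,140.5)) sit about 20 mm above the reported TCP and above the file. The file hasn't moved. The real tips are therefore about 19–20 mm short of the TCP reading, and crop3 showed the same. Open and go 20.5 mm lower.

```bash
python3 -m crank '[[[0,-1,0,0,-0.15],[0,-1,0,0,-0.15],[0,-1,0,0,-0.15],[0,-1,0,0,-0.15],[0,-1,8,0,-0.15],[0,-1,15,0,-0.15],[0,-1,20.5,0,-0.15],[0,-1,20.5,0,-0.15],[0,-1,20.5,0,-1],[0,-1,20.5,0,-1],[0,-1,20.5,0,-1],[0,-1,20.5,0,-1]]]' 25; python3 go.py 451.3 321.6 92 94.5
```

```text
time: 14.65
ee_pos: [0.451, 0.3217, 0.071]
eef_rot: [-0.039, 0.999, 0.0, 0.0]
ft_force: [0.0, 0.9, 1.0]
width: 0.0204
grip_force: 25.0
t 14.65 tcp [451.  321.7  71. ] yaw 94.5 w 20.4 grip 25.0 F [0.  0.9 1. ] j7 1.0
shift [ -0.3  -0.1 -21. ]
turn 0.0 or -180.0
```

```bash
python3 -m crank '[[[0,0,-15,0,-1],[0,0,-45,0,-1],[0,0,-90,0,-1],[0,0,-140,0,-1],[0,0,-190,0,-1],[0,0,-220,0,-1],[0,0,-220,0,-1]]]' 35; python3 go.py 480 20 290 45;  python3 go.py 349.5 -274 290 -0.8; python3 - <<'E'
from m import *
s=shot('side','side5')
ct=mask(s,(10,80,80),(28,255,255),(100,40,200,150)); print(len(ct),ct[:,0].min(0),ct[:,0].max(0),proj(s,[.4061,.318,.3]),proj(s,[.3715,.3155,.31]))
E
```

```text
time: 15.35
ee_pos: [0.4523, 0.3224, 0.2956]
eef_rot: [-0.039, 0.999, 0.003, 0.003]
ft_force: [0.0, 1.0, -1.9]
width: 0.0198
grip_force: 35.0
t 15.35 tcp [452.3 322.4 295.6] yaw 94.5 w 19.8 grip 35.0 F [ 0.   1.  -1.9] j7 0.97
shift [  -3.9 -303.7    4.2]
turn 49.5 or -130.5
t 15.35 tcp [452.3 322.4 295.6] yaw 94.5 w 19.8 grip 35.0 F [ 0.   1.  -1.9] j7 0.97
shift [ 149.3 -586.5    1.9]
turn -84.7 or 95.3
73 [128  53] [161  66] [146.95619757  69.28758051] [131.51317162  68.02638155]
```

```bash
python3 -m crank '[[[-4,-50,0,8,-1],[-4,-100,0,16,-1],[-4,-150,0,24,-1],[-4,-200,0,32,-1],[-4,-250,0,40,-1],[-4,-300,0,48,-1],[25,-345,0,56,-1],[50,-390,0,64,-1],[75,-435,0,72,-1],[100,-485,0,80,-1],[125,-535,0,88,-1],[149,-586.5,0,95.3,-1],[149,-586.5,0,95.3,-1],[149,-586.5,0,95.3,-1],[149,-586.5,0,95.3,-1],[149,-586.5,0,95.3,-1],[149,-586.5,0,95.3,-1],[149,-586.5,0,95.3,-1],[149,-586.5,0,95.3,-1]]]'; python3 go.py 349.5 -274 100 -0.8
```

```text
time: 17.3
ee_pos: [0.3486, -0.2746, 0.2906]
eef_rot: [0.712, 0.703, -0.0, -0.0]
ft_force: [0.1, 0.1, -1.9]
width: 0.0197
grip_force: 35.0
t 17.3 tcp [ 348.6 -274.6  290.6] yaw -0.7 w 19.7 grip 35.0 F [ 0.1  0.1 -1.9] j7 0.4
shift [  0.6   0.9 190.6]
turn 0.1 or -179.9
```

```bash
python3 -m crank '[[[0.6,0.9,50,0,-1],[0.6,0.9,100,0,-1],[0.6,0.9,150,0,-1],[0.6,0.9,200,0,-1],[0.6,0.9,240,0,-1],[0.6,0.9,265,0,-1],[0.6,0.9,280,0,-1],[0.6,0.9,286,0,-1],[0.6,0.9,286,0,-1]]]'; python3 go.py 349.5 -274 -14 -0.8;  python3 - <<'E'
from h import *
s=shot('side','side6'); im=s['image'][:,:,::-1]
cv2.imwrite('pics/crop7.png',cv2.resize(im[190:420,180:400],None,fx=2.5,fy=2.5,interpolation=cv2.INTER_CUBIC))
E
```

```text
time: 18.2
ee_pos: [0.349, -0.2742, 0.0044]
eef_rot: [0.712, 0.702, -0.0, -0.0]
ft_force: [0.2, 0.2, -1.5]
width: 0.02
grip_force: 35.0
t 18.2 tcp [ 349.  -274.2    4.4] yaw -0.8 w 20.0 grip 35.0 F [ 0.2  0.2 -1.5] j7 0.76
shift [ 0.3  0.5 18.4]
turn 0.0 or -180.0
```

View pics/crop7.png

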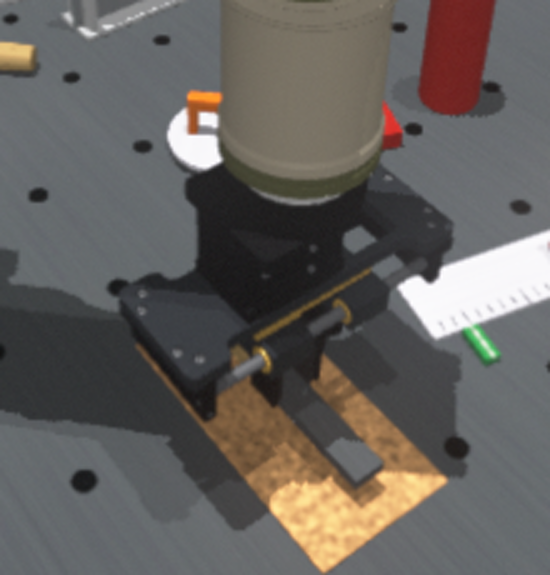

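Held level above the mat, blade end towards (360,470) in the crop. Lower slowly.

```bash
python3 -m crank '[[[0.3,0.5,6,0,-1],[0.3,0.5,11,0,-1],[0.3,0.5,14,0,-1],[0.3,0.5,16,0,-1],[0.3,0.5,17,0,-1],[0.3,0.5,18,0,-1],[0.3,0.5,18,0,-1]]]'; python3 go.py 349.5 -274 -15
```

```text
time: 18.95
ee_pos: [0.3498, -0.2741, -0.0133]
eef_rot: [0.712, 0.702, 0.0, -0.0]
ft_force: [-1.1, -0.3, -1.6]
width: 0.0194
grip_force: 35.0
t 18.95 tcp [ 349.8 -274.1  -13.3] yaw -0.8 w 19.4 grip 35.0 F [-1.1 -0.3 -1.6] j7 0.8
shift [ 0.1 -0.3  1.7]
```

```bash
python3 -m crank '[[[0,0,0.7,0,-1],[0,0,1.4,0,-1],[0,0,2,0,-1],[0,0,2,0,-1]]]'; python3 go.py 349.5 -274 -15
```

```text
time: 19.35
ee_pos: [0.3499, -0.2741, -0.0151]
eef_rot: [0.712, 0.702, 0.0, -0.0]
ft_force: [-1.6, 1.6, 5.1]
width: 0.0201
grip_force: 35.0
t 19.35 tcp [ 349.9 -274.1  -15.1] yaw -0.8 w 20.1 grip 35.0 F [-1.6  1.6  5.1] j7 0.81
shift [ 0.1 -0.4 -0.1]
```

```bash
python3 -m crank '[[[0,0,-1,0,-0.3],[0,0,-1,0,-0.1],[0,0,-1,0,-0.1],[0,0,-1,0,-0.1],[0,0,-25,0,-0.1],[0,0,-75,0,-0.1],[0,0,-125,0,-0.1],[0,0,-165,0,-0.1],[0,0,-165,0,-0.1]]]'; python3 go.py 476.5 -39.2 150 44.7
```

```text
time: 20.25
ee_pos: [0.3525, -0.2754, 0.1543]
eef_rot: [0.712, 0.702, 0.003, 0.003]
ft_force: [0.9, 0.6, -0.4]
width: 0.0392
grip_force: 0.0
t 20.25 tcp [ 352.5 -275.4  154.3] yaw -0.8 w 39.2 grip 0.0 F [ 0.9  0.6 -0.4] j7 0.45
shift [237.9 120.7   5.3]
turn -45.5 or 134.5
```

```bash
python3 -m crank '[[[45,22,0,-8,-0.1],[90,45,0,-16,-0.1],[135,68,0,-24,-0.1],[180,91,0,-32,-0.1],[220,111,0,-40,-0.1],[238,121,0,-45.5,-0.1],[238,121,0,-45.5,-0.1],[238,121,0,-45.5,-0.1],[238,121,0,-45.5,-0.1]]]'; python3 go.py 476.5 -39.2 14 44.7; python3 - <<'E'
from m import *
s=shot('side','side7'); t=shot('top','top7')
ct=mask(t,(8,80,90),(25,255,255),(335,240,425,295)); print('mat',rect(poly(t,ct,.004)))
hsv=cv2.cvtColor(t['image'],cv2.COLOR_RGB2HSV)
m=(((hsv[:,:,1]<90)|(hsv[:,:,2]<90))*255).astype(np.uint8); m[:252]=0; m[286:]=0; m[:,:347]=0; m[:,415:]=0
ct=max(cv2.findContours(m,cv2.RETR_EXTERNAL,cv2.CHAIN_APPROX_NONE)[0],key=cv2.contourArea); print('blade',rect(poly(t,ct,.014)))
im=t['image'][:,:,::-1]
A=cv2.resize(im[235:300,330:430],None,fx=4,fy=4,interpolation=cv2.INTER_CUBIC); B=cv2.resize(s['image'][190:255,220:320][:,:,::-1],None,fx=4,fy=4,interpolation=cv2.INTER_CUBIC)
cv2.imwrite('pics/crop8.png',np.hstack([A,B]))
E
```

```text
time: 21.15
ee_pos: [0.4735, -0.039, 0.1494]
eef_rot: [0.387, 0.922, -0.0, -0.0]
ft_force: [-0.1, -0.7, 0.4]
width: 0.0391
grip_force: 0.0
t 21.15 tcp [473.5 -39.  149.4] yaw 44.5 w 39.1 grip 0.0 F [-0.1 -0.7  0.4] j7 0.78
shift [ -2.3   2.1 135.4]
turn -0.2 or 179.8
mat c=(350.9,-273.4) 199.3x98.2 long-axis 89.2deg
blade c=(349.0,-279.4) 147.8x24.3 long-axis 89.2deg
```

View pics/crop8.png

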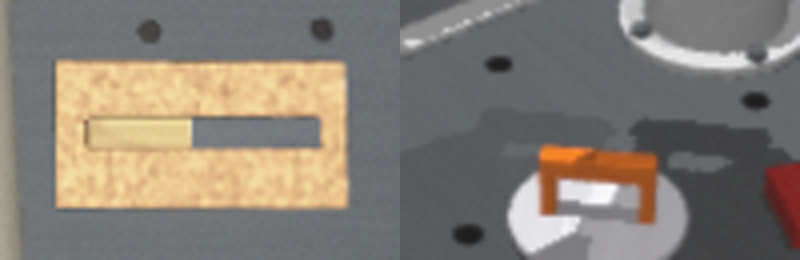

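The file lies square in the middle of the mat (crop x 85–320), and the cover's handle stands clear. Grasp the bar.

```bash
python3 -m crank '[[[-2.3,2.1,45,-0.2,-0.1],[-2.3,2.1,90,-0.2,-0.1],[-2.3,2.1,115,-0.2,-0.1],[-2.3,2.1,130,-0.2,-0.1],[-2.3,2.1,135.4,-0.2,-0.1],[-2.3,2.1,135.4,-0.2,-0.1],[-2.3,2.1,135.4,-0.2,-1],[-2.3,2.1,135.4,-0.2,-1],[-2.3,2.1,135.4,-0.2,-1],[-2.3,2.1,135.4,-0.2,-1],[-2.3,2.1,135.4,-0.2,-1]]]' 30; python3 go.py 476.5 -39.2 14 44.7
```

```text
time: 22.35
ee_pos: [0.477, -0.0381, 0.0145]
eef_rot: [0.383, 0.924, 0.0, -0.0]
ft_force: [-3.0, -1.0, 4.6]
width: 0.0116
grip_force: 30.0
t 22.35 tcp [477.  -38.1  14.5] yaw 44.9 w 11.6 grip 30.0 F [-3.  -1.   4.6] j7 0.96
shift [-0.4 -1.2  0.5]
turn 0.2 or -179.8
```

```bash
python3 -m crank '[[[0,0,0,0,-1],[0,0,-8,0,-1],[0,0,-25,0,-1],[0,0,-55,0,-1],[0,0,-90,0,-1],[0,0,-130,0,-1],[0,0,-170,0,-1],[0,0,-210,0,-1],[0,0,-250,0,-1],[0,0,-275,0,-1],[0,0,-285,0,-1],[0,0,-285,0,-1]]]' 55; python3 go.py 447.8 322.2 300 44.7; python3 - <<'E'
from m import *
t=shot('top','top8'); s=shot('side','side8')
ct=mask(s,(0,0,150),(180,60,255),(200,80,350,240)); P=poly(s,ct,.3)
print(len(ct),rect(P),ct[:,0].min(0),ct[:,0].max(0), proj(s,[.477,-.0385,.295]), cv2.fitEllipse(ct))
# expected outline of a level disc there
a=np.linspace(0,2*np.pi,60); E=np.array([proj(s,[.477+.047*np.cos(q),-.0385+.047*np.sin(q),.299]) for q in a],np.float32); print(E.min(0),E.max(0),cv2.fitEllipse(E))
E
```

```text
time: 23.55
ee_pos: [0.4774, -0.038, 0.2997]
eef_rot: [0.383, 0.924, 0.0, 0.0]
ft_force: [0.4, 0.2, -5.2]
width: 0.0112
grip_force: 55.0
t 23.55 tcp [477.4 -38.  299.7] yaw 44.9 w 11.2 grip 55.0 F [ 0.4  0.2 -5.2] j7 0.72
shift [ 2.760e+02  2.332e+02 -1.000e-01]
turn 0.2 or -179.8
84 c=(404.4,-203.2) 52.3x51.4 long-axis 34.4deg [281 155] [318 174] [270.24952955 116.22079347] ((299.653564453125, 164.59332275390625), (18.43730926513672, 37.1247444152832), 92.62120819091797)
[242.82503 103.66292] [297.6452 125.5773] ((270.2527770996094, 114.62599182128906), (21.92172622680664, 54.855690002441406), 90.2461929321289)
```

```bash
python3 - <<'E'
from m import *
s=load('side8'); g=cv2.cvtColor(s['image'],cv2.COLOR_RGB2HSV)
for lo in (90,120,150):
    ct=mask(s,(0,0,lo),(180,70,255),(225,85,320,140)); print(lo,len(ct),ct[:,0].min(0),ct[:,0].max(0),cv2.fitEllipse(cv2.convexHull(ct)))
ct=mask(s,(2,120,60),(20,255,255),(230,60,310,125)); print('bar',ct[:,0].min(0),ct[:,0].max(0),cv2.minAreaRect(ct))
a=np.array([proj(s,[.477-.030*np.cos(np.radians(44.9))*k,-.038+.030*np.cos(np.radians(44.9))*k,.337]) for k in(-1,1)]); print('expected bar top ends',a)
E
```

```text
90 336 [225  86] [318 139] ((269.0643310546875, 126.00532531738281), (53.20768737792969, 121.0785140991211), 123.53899383544922)
120 231 [225  97] [296 129] ((253.25643920898438, 112.70465850830078), (29.886629104614258, 87.60192108154297), 98.91712951660156)
150 106 [225  97] [255 121] ((238.3864288330078, 109.1707992553711), (20.25821876525879, 37.1247444152832), 111.2439193725586)
bar [275  93] [287 117] ((281.0, 105.0), (24.0, 12.0), 90.0)
expected bar top ends [[288.09325971  93.56971461]
 [252.40472106  91.59077632]]
```

```bash
python3 -m crank '[[[25,21,0,0,-1],[60,51,0,0,-1],[95,80,0,0,-1],[130,110,0,0,-1],[165,139,0,0,-1],[200,169,0,0,-1],[230,194,0,0,-1],[255,215,0,0,-1],[270,228,0,0,-1],[275.5,234,0,0,-1],[275.5,234,0,0,-1],[275.5,234,0,0,-1],[275.5,234,0,0,-1],[275.5,234,0,0,-1]]]'; python3 go.py 448.6 322.4 125 44.7; python3 - <<'E'
from m import *
t=shot('top','top9'); s=shot('side','side9')
E
```

```text
time: 25.05
ee_pos: [0.4489, 0.3212, 0.2997]
eef_rot: [0.384, 0.923, 0.0, 0.0]
ft_force: [1.0, -0.1, -4.5]
width: 0.0112
grip_force: 55.0
t 25.05 tcp [448.9 321.2 299.7] yaw 44.8 w 11.2 grip 55.0 F [ 1.  -0.1 -4.5] j7 0.12
shift [  1.    0.5 174.7]
turn 0.1 or -179.9
```

```bash
python3 -m crank '[[[1,0.5,40,0,-1],[1,0.5,85,0,-1],[1,0.5,125,0,-1],[1,0.5,155,0,-1],[1,0.5,172,0,-1],[1,0.5,178,0,-1],[1,0.5,178,0,-1],[1,0.5,178,0,-1]]]'; python3 go.py 448.6 322.4 96.5 44.7; python3 - <<'E'
from m import *
s=shot('side','side10'); t=shot('top','top10')
p=r.read_state()['ee_pos']; z=p[2]-.0145+.008
hsv=cv2.cvtColor(s['image'],cv2.COLOR_RGB2HSV)
def circ(c,x,y,rr,z):
    a=np.linspace(0,2*np.pi,90); E=np.array([proj(c,[x+rr*np.cos(q),y+rr*np.sin(q),z]) for q in a],np.float32); return E.min(0).round(1),E.max(0).round(1)
print('expected disc underside',circ(s,p[0],p[1],.047,z),'top',circ(s,p[0],p[1],.047,z+.006),'rim',circ(s,.4486,.3224,.045,.09))
ct=mask(s,(100,110,30),(125,255,255),(140,120,215,200)); print('blue px',ct[:,0].min(0),ct[:,0].max(0))
for v in range(128,168,2):
    row=hsv[v,140:216]; w=np.where((row[:,1]<70)&(row[:,2]>135))[0]+140; b=np.where((row[:,0]>100)&(row[:,0]<125)&(row[:,1]>130))[0]+140
    print(v,'bright',(w.min(),w.max(),len(w)) if len(w) else '-','blue',(b.min(),b.max(),len(b)) if len(b) else '-')
E
```

```text
time: 25.95
ee_pos: [0.4487, 0.3239, 0.1226]
eef_rot: [0.383, 0.924, 0.001, 0.0]
ft_force: [-0.0, 0.3, -4.2]
width: 0.0112
grip_force: 55.0
t 25.95 tcp [448.7 323.9 122.6] yaw 44.9 w 11.2 grip 55.0 F [-0.   0.3 -4.2] j7 0.16
shift [-0.9 -1.2 26.1]
turn 0.2 or -179.8
expected disc underside (array([154.5, 130.8], dtype=float32), array([192.8, 147.8], dtype=float32)) top (array([154.1, 128.7], dtype=float32), array([192.5, 145.5], dtype=float32)) rim (array([157. , 140.6], dtype=float32), array([193.2, 157.3], dtype=float32))
blue px [157 145] [194 185]
128 bright - blue -
130 bright (np.int64(167), np.int64(177), 5) blue -
132 bright (np.int64(165), np.int64(189), 11) blue -
134 bright (np.int64(157), np.int64(191), 16) blue -
136 bright (np.int64(155), np.int64(191), 18) blue -
138 bright (np.int64(154), np.int64(191), 18) blue -
140 bright (np.int64(154), np.int64(190), 23) blue -
142 bright (np.int64(154), np.int64(187), 19) blue -
144 bright (np.int64(156), np.int64(184), 15) blue -
146 bright (np.int64(160), np.int64(179), 17) blue (np.int64(187), np.int64(190), 4)
148 bright - blue (np.int64(180), np.int64(191), 12)
150 bright - blue (np.int64(158), np.int64(191), 34)
152 bright - blue (np.int64(158), np.int64(191), 34)
154 bright - blue (np.int64(158), np.int64(192), 35)
156 bright - blue (np.int64(158), np.int64(192), 35)
158 bright - blue (np.int64(159), np.int64(192), 34)
160 bright - blue (np.int64(159), np.int64(192), 34)
162 bright - blue (np.int64(159), np.int64(193), 35)
164 bright - blue (np.int64(160), np.int64(193), 34)
166 bright - blue (np.int64(160), np.int64(193), 34)
```

```bash
python3 -m crank '[[[-0.9,-1.2,5,0,-1],[-0.9,-1.2,10,0,-1],[-0.9,-1.2,14,0,-1],[-0.9,-1.2,17,0,-1],[-0.9,-1.2,19,0,-1],[-0.9,-1.2,21,0,-1],[-0.9,-1.2,21,0,-1],[-0.9,-1.2,21,0,-1]]]'; python3 go.py 448.6 322.4 96.5 44.7
```

```text
time: 26.85
ee_pos: [0.4479, 0.322, 0.1004]
eef_rot: [0.383, 0.924, 0.0, 0.0]
ft_force: [0.0, -0.2, -4.6]
width: 0.0115
grip_force: 55.0
t 26.85 tcp [447.9 322.  100.4] yaw 44.9 w 11.5 grip 55.0 F [ 0.  -0.2 -4.6] j7 0.17
shift [-0.2  0.8  3.9]
turn 0.2 or -179.8
```

```bash
python3 -m crank '[[[0,0.5,1,0,-1],[0,0.5,2,0,-1],[0,0.5,3,0,-1],[0,0.5,3.7,0,-1],[0,0.5,4.2,0,-1],[0,0.5,4.2,0,-1],[0,0.5,4.2,0,-1]]]'; python3 go.py 448.6 322.4 96.5 44.7
```

```text
time: 27.55
ee_pos: [0.4482, 0.3223, 0.0965]
eef_rot: [0.383, 0.924, 0.0, -0.0]
ft_force: [-4.0, -1.4, 4.9]
width: 0.0108
grip_force: 55.0
t 27.55 tcp [448.2 322.3  96.5] yaw 44.9 w 10.8 grip 55.0 F [-4.  -1.4  4.9] j7 0.17
shift [-0.2  0.4  0. ]
turn 0.2 or -179.8
```

```bash
python3 -m crank '[[[0,0,-0.3,0,-0.6],[0,0,-0.3,0,-0.3],[0,0,-0.3,0,-0.1],[0,0,-0.3,0,-0.1],[0,0,-0.3,0,-0.1],[0,0,-15,0,-0.1],[0,0,-45,0,-0.1],[0,0,-90,0,-0.1],[0,0,-140,0,-0.1],[0,0,-190,0,-0.1],[0,0,-190,0,-0.1]]]'; python3 go.py 300 420 290
```

```text
time: 28.65
ee_pos: [0.4505, 0.3236, 0.2945]
eef_rot: [0.384, 0.923, 0.005, 0.002]
ft_force: [0.1, -0.5, -0.1]
width: 0.0391
grip_force: 0.0
t 28.65 tcp [450.5 323.6 294.5] yaw 44.9 w 39.1 grip 0.0 F [ 0.1 -0.5 -0.1] j7 0.12
shift [174.6 -38.7   4.1]
```

```bash
python3 go.py 250 560 295; python3 -m crank '[[[60,-8,0,0,-0.1],[110,-15,0,0,-0.1],[160,-20,0,0,-0.1],[200,0,0,0,-0.1],[240,10,0,0,-0.1],[270,20,0,0,-0.1],[300,25,0,0,-0.1],[309,26,0,0,-0.1],[309,26,0,0,-0.1],[309,26,0,0,-0.1]]]'; python3 - <<'E'
from m import *
s=shot('side','side11'); t=shot('top','top11'); t0=load('top0')
for k,c in (('side',s),('top',t)):
    b=(135,120,215,160) if k=='side' else (125,200,195,262)
    for lo in (150,190):
        ct=mask(c,(0,0,lo),(180,60,255),b); P=poly(c,ct,.096); h=cv2.convexHull(P.astype(np.float32)); print(k,lo,rect(P),cv2.minEnclosingCircle(h))
ct=mask(t,(4,120,100),(20,255,255),(130,205,190,260)); print('bar top',rect(poly(t,ct,.134)))
a=np.linspace(0,2*np.pi,90)
ct=mask(s,(4,120,100),(20,255,255),(135,100,215,160)); print('bar side',ct[:,0].min(0),ct[:,0].max(0))
B=np.array([proj(s,[.4482+.03*k*np.cos(2.354)+j*.006*.71,.3223+.03*k*np.sin(2.354)+j*.006*.71,.134]) for k in(-1,1) for j in(-1,1)]); print(B.min(0),B.max(0))
# bystanders & tape: change between first and last top picture
d=(cv2.absdiff(t['image'],t0['image']).max(2)>60).astype(np.uint8); d[:, :60]=0
cs,_=cv2.findContours(cv2.dilate(d,np.ones((3,3))),cv2.RETR_EXTERNAL,cv2.CHAIN_APPROX_SIMPLE); print([cv2.boundingRect(q) for q in cs if cv2.contourArea(q)>25])
E
python3 go.py
```

```text
t 28.65 tcp [450.5 323.6 294.5] yaw 44.9 w 39.1 grip 0.0 F [ 0.1 -0.5 -0.1] j7 0.12
shift [ 3.09e+02  2.47e+01 -1.00e-01]
time: 29.65
ee_pos: [0.2498, 0.5585, 0.2868]
eef_rot: [0.384, 0.923, 0.0, 0.0]
ft_force: [0.3, -0.5, 0.0]
width: 0.0395
grip_force: 0.0
side 150 c=(442.2,311.7) 95.0x83.6 long-axis 158.2deg ((445.7355651855469, 317.6508483886719), 49.651756286621094)
side 190 c=(442.2,311.7) 92.0x76.9 long-axis 153.6deg ((445.8115539550781, 318.7955322265625), 47.173561096191406)
top 150 c=(443.8,306.7) 122.6x111.7 long-axis 45.6deg ((442.3567810058594, 308.6439514160156), 63.03166961669922)
top 190 c=(438.1,319.8) 115.2x93.2 long-axis 13.4deg ((439.8221435546875, 310.67962646484375), 61.5193977355957)
bar top c=(447.6,319.3) 57.9x16.3 long-axis 135.7deg
bar side [161 132] [185 148]
[160.42347141 130.92970517] [185.38455222 134.58293259]
[(196, 411, 9, 8), (187, 409, 6, 11), (170, 409, 16, 11), (298, 405, 26, 15), (266, 400, 15, 10), (237, 396, 17, 15), (310, 394, 9, 9), (73, 390, 21, 30), (87, 385, 59, 35), (59, 365, 37, 23), (305, 360, 20, 31), (237, 359, 23, 27), (59, 352, 11, 12), (377, 263, 34, 10), (169, 213, 15, 16), (136, 211, 38, 51), (276, 205, 37, 36)]
t 29.75 tcp [250.1 558.3 286.8] yaw 44.8 w 39.4 grip 0.0 F [ 0.8 -0.5 -0.1] j7 -0.4
```

The bar sits where a seated cover should put it. Only the file, cover and pipe regions have changed since the first picture. Hand in.

```bash
python3 -c "
from bench import r
print(r.close_job())"
```

```text
the job is handed in; nothing more can be done
None
```

The job is handed in, though the verdict isn't known: the gauge was drawn to the marker, held about 0.9 s and guided home, the file lies lengthwise on the cork mat, and the cover is seated on the blue pipe; by the pictures nothing else moved, and the clock read about 30 s.

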